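# Square a glaze sample tile into the corner stop

## Task

Start the new row of the sample panel: push the blue glazed tile across the table with the fingertips until it sits square in the inner corner of the dark wooden corner stop, flush against both of its strips. Slide it only, never pick it up or tip it, and leave the honey-yellow tile, the glaze jar and the clay cup where they stand. Finish with the hand clear of everything.

Things in the scene. Friction and masses are not known exactly. Their poses are not given: they have to be found in the camera images.
- blue_tile: loose square ceramic tile with deep blue glazed top, 90 x 90 mm, 14 mm thick, about 0.2 kg, lying flat on the table and free to slide. Origin: centre of its underside; x and y along its edges, z up. Too wide to grip by its edges.
- stop: L of dark wood strips, 22 wide, 18 mm high, fixed to the table. Origin: its inner corner, at table level. Long strip: inner face at x = 0 of its frame, from y = 0 to -420 mm, wood on the +x side. Short strip: inner face at y = 0, from x = 0 to -170 mm, wood on the +y side. Tiles lie at negative x and y; a tile flush in the corner has its centre at x = -45, y = -45 mm.
- honey_tile: loose tile like the blue one but glazed honey-yellow, 90 x 90 x 14 mm; to be left alone. Origin: centre of its underside.
- jar: closed grey glaze jar with a white lid, 64 mm across, 85 mm high, loose, standing beyond the short strip; to be left alone. Origin: centre of its underside.
- cup: unglazed pinkish clay cup, 72 mm across, 75 mm high, loose; to be left alone. Origin: centre of its underside.

How it is judged:
At the end, for the whole second after the job is handed in: The blue tile lies flat and still on the table in the corner: each edge within 3.5 mm of its strip, square to the strips within 0.05 rad (3 degrees). The honey tile, jar and cup stand upright within 12 mm of where they started (x of blue_tile in the frame of stop between -0.0485 and -0.043 m and y of blue_tile in the frame of stop between -0.0485 and -0.043 m and (angle between the x axis of blue_tile and the x axis of stop, either way round below 0.05 rad or angle between the x axis of blue_tile and the y axis of stop, either way round below 0.05 rad) and height (world z) of blue_tile below 0.003 m and angle between blue_tile's own z axis and vertical below 0.04 rad and linear speed of blue_tile below 0.01 m/s and distance of each of honey_tile, jar, cup from where it was at the start of the episode below 0.012 m and angle between each of honey_tile, jar, cup's own z axis and vertical below 0.1 rad); the robot touches nothing.
It fails at once if the blue tile is lifted (its centre more than 6 mm off the table) or tipped by more than 0.15 rad (height (world z) of blue_tile above 0.006 m or angle between blue_tile's own z axis and vertical above 0.15 rad).
It fails at once if the honey-yellow tile is disturbed (moved more than 12 mm or tipped) (distance of honey_tile from where it was at the start of the episode above 0.012 m or angle between honey_tile's own z axis and vertical above 0.15 rad).
It fails at once if the glaze jar is disturbed (moved more than 12 mm or tipped) (distance of jar from where it was at the start of the episode above 0.012 m or angle between jar's own z axis and vertical above 0.15 rad).
It fails at once if the clay cup is disturbed (moved more than 12 mm or tipped) (distance of cup from where it was at the start of the episode above 0.012 m or angle between cup's own z axis and vertical above 0.15 rad).
It also fails if it takes over 48 s, if anything falls off the work surface, if the arm or the gripper's body presses on something with over 40 N, if the wrist force passes 120 N, or if a joint passes its speed limit or range.

## Robot

A 6-joint arm with a two-finger parallel gripper is mounted at the origin on the work surface. World frame = base frame: x ahead of the robot, y to its left, z up, the work surface at z = 0. Lengths are in m, angles in rad, forces in N, time in s.
With the tool pointing down it reaches from about 0.4 to 0.825 m from the base axis. Payload 7 kg.
Tool frame: the origin (TCP) lies between the finger pads; the fingertips stand 11 mm ahead of it and the grasp point (between the pads) lies 8 mm behind it (tcp_to_tips is the distance from the TCP to the fingertips, in m); z points along the fingers, y is the line along which they close (so a half turn about z gives the same grasp; the last joint's range is limited). The gripper opens to 88 mm and grips with 3 to 60 N. Pads are 19 mm wide; open, the fingers measure 130 mm over their backs; the gripper's body (78 mm by 193 mm) begins 47 mm behind the grasp point.
Start: joints at [1.51, 0.359, 0.012, 0, -1.224, -0.288], TCP at [0.231, 0.634, 0.199] pointing down, gripper open.
Joint ranges: [-3.07, 3.07], [-1.43, 2.12], [-1.02, 1.25], [-3.03, 1.67], [-3.05, -0], [-3.03, 3.03]. Speed limits (rad/s): [2.39, 2.39, 3.01, 3.14, 3.14, 3.14].

## Interface

Orientations are given as a unit quaternion [x, y, z, w].
In Python, from plant import * gives the robot as it stands.
- The arm moves only by the tool servo_tool, never from a script. Its argument "plan" is one flat list of numbers, 6 for each row, row after row: the shift along the tool's x, y, z as a fraction of full scale, then the turn, a rotation vector about the tool's x, y, z as a fraction of full scale. A call has 1 to 12 rows; each row is the pose to reach, as a shift and turn from the pose commanded when the call began, along the tool's axes at that moment; what a row does not reach only later rows make up. Full scale, the value 1, is 0.25 m for a shift and pi/4 rad for a turn. A row lasts 1/8 s, in which the tool goes at most 62.5 mm and 10.7 degrees, less where a joint would pass 70% of its speed; a pose out of reach is approached as far as the arm can. A call with a number of a shift or a turn outside -1 to 1 is refused whole. A call with a gripper value outside its range is refused whole. "grip" is the opening, from -1 (shut) to 1 (fully open), set as the call begins (left out, the last holds). The fingers move at their own pace and stop on an object; "newtons" is the grip in N (left out, the last holds). Time passes only in rows, so rows that repeat a pose let the fingers close. It gives the time, the measured TCP pose, the force, the opening and the grip force at its end, in the units of the state.
- get_state(): the state, without advancing time (a new reading comes with each control period).
- read_camera(name): name is "scene" or "side" or "wrist"; returns a dict with "color" (420x560x3 uint8, blue, green, red), "range_z" (420x560 float32, m along the optical axis (not along the pixel's ray), 0 where there is no reading), "intrinsics" (3x3 intrinsics, pixels), "k1" (the pictures are not rectified: a ray, as slopes to the right and down, at radius r is drawn at 1 + k1 r^2 times it, then the intrinsics apply), "xyz" and "orientation" of the camera in the world. Camera axes: x right, y down, z forward; pixel columns grow to the right and rows downward; lengths in m; the calibration is good to about 2 mm. A picture is of the moment at which its call begins.
- job_done(): hands the job in; it is judged then, once.
The state is a dict: "time_s": time; "joints": joint angles; "qvel": joint speeds; "joint_efforts": joint torques, N m; "tcp_pos": TCP position; "orientation": TCP orientation; "force": force on the tool from outside, world axes, zero at the start; "wrist_torque": the same for the moment, N m; "gripper_width": opening from 0.0 (shut) to 1.0 (fully open); "finger_force": force on a finger pad.
Only numpy, scipy, OpenCV 4.12 (cv2) and the standard library are available. Lean on these libraries where they do the work, as an engineer would, in place of code of your own. Each camera call takes 0.05 s, during which the arm holds its last target. There are 200 camera calls.

## Working session

There is one attempt and no reset: what is moved stays moved. The work goes in short steps, Python scripts to look and compute and a tool call to move; the robot and the scene stay as the last step left them, time stands still between calls to the robot, and variables do not carry over. Pictures are saved under pics/ and viewed, at most 10 in all, crops included, and the job is handed in when it is done.

Besides the shell and the picture viewer there is one more tool, called after ">>>" as name(argument=value, ...), one argument or row to a line, values as JSON. servo_tool: Moves the arm, as the interface text tells. Shift numbers are shares of 0.25 m and turn numbers shares of pi/4 rad, none past 1 either way. Its arguments: {"type":"object","properties":{"plan":{"type":"array"},"grip":{"type":"number"},"newtons":{"type":"number"}},"required":["plan"]}

```bash
mkdir -p pics
cat > h.py <<'E'
from plant import *
import numpy as np, cv2
from scipy.spatial.transform import Rotation as R
def cast(c,px,z):
    px=np.array(px,float).reshape(-1,1,2)
    K=np.array(c["intrinsics"],float); k1=float(c["k1"])
    s=(px.reshape(-1,2)-K[:2,2])/[K[0,0],K[1,1]]
    u=s.copy()
    for _ in range(30): u=s/(1+k1*(u**2).sum(1,keepdims=True))
    d=R.from_quat(c["orientation"]).apply(np.c_[u,np.ones(len(u))])
    o=np.array(c["xyz"]); return o+d*((z-o[2])/d[:,2])[:,None]
E
python3 - <<'E'
from h import *
ims=[]
for n in("scene","side","wrist"):
    c=read_camera(n); np.save(f"pics/{n}0.npy",c,allow_pickle=True); cv2.imwrite(f"pics/{n}0.png",c["color"]); print(n,c["xyz"],c["orientation"],c["k1"])
s=get_state(); print(s)
E
```

```text
scene [ 1.15670733 -0.30426872  0.61680135] [ 0.76624304  0.48642911 -0.22138519 -0.35671687] -0.036271921210305674
side [0.45930013 0.71614073 0.69363702] [-0.04887268  0.91321418 -0.40426236  0.01494224] -0.03322403960965756
wrist [0.29597674 0.60875859 0.38408208] [-0.56889133  0.81208836  0.10606657 -0.07500022] 0.00024532947508647723
{'time_s': 0.15, 'joints': array([ 1.51014024e+00,  3.59208448e-01,  1.12472507e-02, -2.45680597e-04,
       -1.22409249e+00, -2.88107209e-01]), 'qvel': array([-0.00106341, -0.00221349,  0.00192488,  0.00206442,  0.00048705,
       -0.00012898]), 'joint_efforts': array([-1.14314895e-03, -5.83277965e+01,  2.93289560e+01,  7.00124010e+00,
        8.76600476e-03, -1.16115593e-04]), 'tcp_pos': array([0.23056052, 0.6339629 , 0.19873893]), 'orientation': array([ 9.84826554e-01, -1.73540343e-01, -4.34154761e-05,  6.37728108e-04]), 'force': array([-0.02154778, -0.4289525 , -0.01522691]), 'wrist_torque': array([ 0.02436454,  0.00013484, -0.00769731]), 'finger_force': 0.0, 'gripper_width': 1.0012732703998448}
```

View pics/scene0.png

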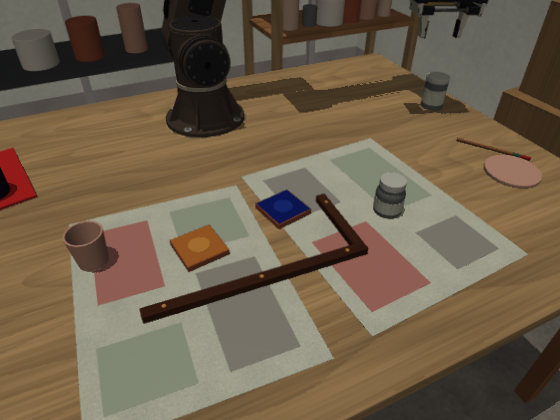

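View pics/side0.png

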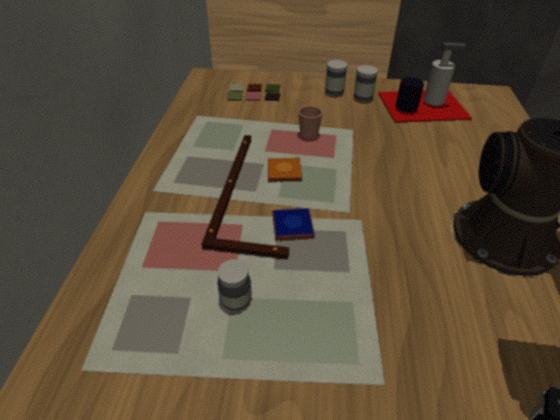

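The scene view shows the blue tile at (283,208), the stop corner at (365,248), the long strip's end at (145,312), the short strip's end at (320,198), and the jar at (390,195). In the side view the tile is at (293,223), the corner at (208,243), the short strip's end at (287,252), and the jar at (235,285).

```bash
cat > m.py <<'E'
from h import *
def line(p):
    v=cv2.fitLine(p[:,:2].astype(np.float32),cv2.DIST_HUBER,0,1e-4,1e-4).ravel(); 
    r=(p[:,:2]-v[2:])@[-v[1],v[0]]; return v[2:],v[:2],r.std()*1e3
def blue(c):
    h=cv2.cvtColor(c["color"],cv2.COLOR_BGR2HSV)
    m=cv2.inRange(h,(105,120,40),(135,255,255)); m=cv2.morphologyEx(m,cv2.MORPH_OPEN,np.ones((3,3)))
    k=max(cv2.findContours(m,0,1)[0],key=cv2.contourArea)
    w=cast(c,k,0.014)[:,:2]; (cx,s,a)=cv2.minAreaRect((w*1000).astype(np.float32)); return np.array(cx),np.array(s),a
E
python3 - <<'E'
from m import *
C={n:np.load(f"pics/{n}0.npy",allow_pickle=True).item() for n in("scene","side")}
for n in C:
    c=C[n]; print(n,"blue",blue(c))
    h=cv2.cvtColor(c["color"],cv2.COLOR_BGR2HSV)
    m=cv2.inRange(h,(8,150,100),(28,255,255)); 
    V=h[...,2]; segs={"scene":{"long":((150,308),(355,246)),"short":((362,240),(322,195))},"side":{"long":((210,236),(246,140)),"short":((215,240),(283,249))}}[n]
    for s,(a,b) in segs.items():
        a=np.array(a,float);b=np.array(b,float);d=(b-a)/np.linalg.norm(b-a);nn=np.array([-d[1],d[0]])
        lo=[];hi=[]
        for t in np.linspace(.1,.9,60):
            q=a+t*(b-a); o=np.arange(-22,22.01,.25); P=(q+o[:,None]*nn).astype(np.float32)
            v=cv2.remap(V,P[None,:,0],P[None,:,1],1).ravel().astype(float)
            dk=np.where(v<70)[0]
            if len(dk)==0: continue
            # run containing nearest to centre
            i=dk[np.argmin(abs(o[dk]))]; j=i
            while i>0 and v[i-1]<75:i-=1
            while j<len(v)-1 and v[j+1]<75:j+=1
            lo.append(P[i]);hi.append(P[j])
        for nm,e in(("lo",lo),("hi",hi)):
            for z in (.018,0):
                p,dd,r=line(cast(c,e,z)); off=None
                print(s,nm,z,p.round(4),"ang",round(np.degrees(np.arctan2(dd[1],dd[0])),2),"res",round(r,2),np.mean(e,0).round(0))
    hm=cv2.inRange(h,(8,150,90),(28,255,255))
E
```

```text
scene blue (array([493.99337769,  20.13671875]), array([84.48654175, 84.05137634]), 11.550100326538086)
long lo 0.018 [ 0.655  -0.1383] ang 87.08 res 0.38 [252. 275.]
long lo 0 [ 0.6399 -0.1333] ang 87.08 res 0.39 [252. 275.]
long hi 0.018 [ 0.6907 -0.0816] ang 87.26 res 5.22 [256. 288.]
long hi 0 [ 0.6767 -0.0749] ang 87.26 res 5.37 [256. 288.]
short lo 0.018 [0.6007 0.0877] ang -2.97 res 6.25 [334. 224.]
short lo 0 [0.584  0.0995] ang -2.97 res 6.43 [334. 224.]
short hi 0.018 [0.6046 0.1167] ang -2.78 res 0.44 [343. 217.]
short hi 0 [0.588  0.1293] ang -2.78 res 0.45 [343. 217.]
side blue (array([495.1126709 ,  23.74854279]), array([83.49701691, 82.38035583]), 11.500622749328613)
long lo 0.018 [ 0.6778 -0.0634] ang 87.26 res 1.96 [224. 186.]
long lo 0 [ 0.6837 -0.0841] ang 87.26 res 2.01 [224. 186.]
long hi 0.018 [ 0.6523 -0.0608] ang 87.14 res 0.77 [233. 190.]
long hi 0 [ 0.6574 -0.0815] ang 87.14 res 0.8 [233. 190.]
short lo 0.018 [0.5592 0.1053] ang -2.88 res 1.69 [249. 243.]
short lo 0 [0.5618 0.0891] ang -2.88 res 1.74 [249. 243.]
short hi 0.018 [0.5865 0.1377] ang -2.49 res 6.76 [248. 254.]
short hi 0 [0.5899 0.1223] ang -2.49 res 6.94 [248. 254.]
```

Run:
```python
import cv2,numpy as np
a=cv2.imread("pics/scene0.png")[180:330,130:430]
cv2.imwrite("pics/crop.png",cv2.resize(a,None,fx=2.6,fy=2.6,interpolation=cv2.INTER_CUBIC))
```

```text
(no output)
```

View pics/crop.png

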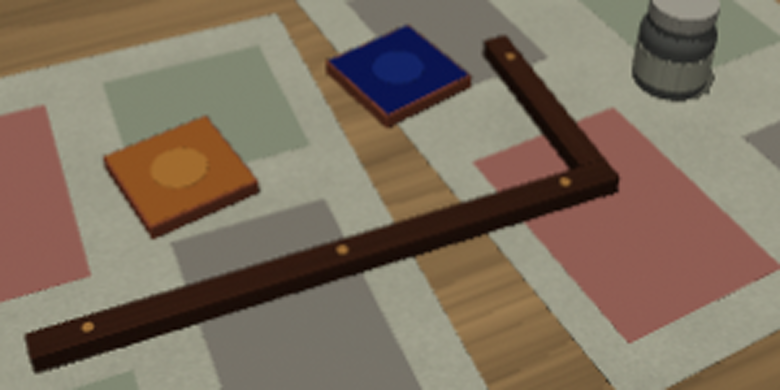

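The crop confirms nothing stands between the blue tile and the strips. The honey tile is at about (200,247) in the full scene image. Next I refine the short strip and get the positions of the obstacles.

Run:
```python
from m import *
C={n:np.load(f"pics/{n}0.npy",allow_pickle=True).item() for n in("scene","side")}
c=C["scene"]
h=cv2.cvtColor(c["color"],cv2.COLOR_BGR2HSV)
print("honey",cast(c,[(199,246)],.014),"cup",cast(c,[(93,266)],0),"jar",cast(c,[(390,210)],0),cast(c,[(392,180)],.085))
c2=C["side"]; print("side honey",cast(c2,[(285,168)],.014),"cup",cast(c2,[(310,136)],0),"jar",cast(c2,[(235,303)],0),cast(c2,[(234,268)],.085))
V=cv2.cvtColor(c2["color"],cv2.COLOR_BGR2GRAY)
for x in(222,235,250,265,280): print(x,V[230:262,x])
V=cv2.cvtColor(c["color"],cv2.COLOR_BGR2GRAY)
for y in(210,220,230): print(y,320,V[y,320:365])
```

```text
honey [[ 0.5383688  -0.18571825  0.014     ]] cup [[ 0.49067444 -0.38669906  0.        ]] jar [[0.59397926 0.24010349 0.        ]] [[0.59183142 0.22904721 0.085     ]]
side honey [[ 0.5313633  -0.17714699  0.014     ]] cup [[ 0.47289825 -0.36308537  0.        ]] jar [[0.58904067 0.24988946 0.        ]] [[0.58892096 0.23135779 0.085     ]]
222 [95 93 90 93 88 87 93 95 74 52 25 21 27 25 16 28 21 16 13  5 24 36 69 88
 93 91 92 92 90 92 88 91]
235 [ 93  95  88  92  93  98  93  92  93  86  67  41  36  27  33  26  29  26
  17  19   7  11  41  57  83  95  94  94  94 110 130 130]
250 [130 133 132 132 132 130 127 128 130 128 131 110  86  51  22  30  22  27
  25  28  20  16   8  18  44  85 121 130 129 129 130 125]
265 [131 131 136 128 129 132 135 137 133 133 136 132 126 114  74  40  22  15
  25  25  32  23  19  11  15  21  51  93 127 134 135 136]
280 [ 20  24  14  24  22  34  39  38  35  26  50  72  90 101  92  81  52  31
  27  31  32  22  24  29  22  18  14  13  40  70  94  94]
210 320 [144 141  93  33  14  14  15  22  31  33  33  33  34  34  34  33  32  53
 103 144 154 154 153 152 152 154 153 153 153 153 152 151 152 154 153 154
 155 154 154 154 156 157 157 156 155]
220 320 [153 154 152 149 148 151 153 151 149 132  82  31  13  13  16  26  31  32
  33  34  34  34  33  34  33  53 101 144 153 152 150 151 152 152 152 153
 154 152 153 153 152 154 155 155 155]
230 320 [152 152 150 149 150 152 149 147 147 146 148 147 148 149 149 151 151 109
  44  13  14  13  19  29  32  32  33  33  34  33  32  32  31  43  74 101
 107 107 107 107 107 107 107 107 107]
```

Run:
```python
from m import *
C={n:np.load(f"pics/{n}0.npy",allow_pickle=True).item() for n in("scene","side")}
c,s=C["scene"],C["side"]; a=np.radians(-2.9); ey=np.array([-np.sin(a),np.cos(a)]); ex=np.array([np.cos(a),np.sin(a)])
f=lambda c,p,z:(cast(c,p,z)[:,:2]@ey*1000).round(1)
print("side inner top",f(s,[(222,238.8),(235,240.6),(250,242.4),(265,244.1),(280,246)],.018))
print("scene inner bot",f(c,[(322.2,210),(330.2,220),(337.4,230)],0))
print("scene inner top",f(c,[(327.3,210),(335.3,220),(342.5,230)],.018))
print("scene outer top",f(c,[(337.8,210),(345.8,220),(353.8,230)],.018))
for n,(x,y) in dict(scene=(.494,.0201),side=(.4951,.0237)).items(): print(n,"tile stop-axes",np.array([x,y])@ex,np.array([x,y])@ey)
print("long inner along ex",np.array([.655,-.1383])@ex, np.array([.6574,-.0815])@ex)
s=get_state();x=R.from_quat(s["orientation"]);print(x.as_matrix().round(4),s["tcp_pos"])
```

```text
side inner top [132.5 133.1 133.  132.5 132.7]
scene inner bot [127.9 128.8 128.1]
scene inner top [127.4 127.9 127. ]
scene outer top [148.6 148.6 148.7]
scene tile stop-axes 0.49235044435344605 0.045067171477298516
side tile stop-axes 0.4932669010620725 0.048718213397245975
long inner along ex 0.6611581825682515 0.6606814300291362
[[ 9.398e-01 -3.418e-01 -3.000e-04]
 [-3.418e-01 -9.398e-01 -1.200e-03]
 [ 1.000e-04  1.300e-03 -1.000e+00]] [0.23056052 0.6339629  0.19873893]
```

>>> servo_tool(
  plan=[0.76,1,0,0,0,-0.38,0.76,1,0,0,0,-0.38,0.76,1,0,0,0,-0.38,0.76,1,0,0,0,-0.38,0.76,1,0,0,0,-0.38,0.76,1,0,0,0,-0.38,0.76,1,0,0,0,-0.38,0.76,1,0,0,0,-0.38],
  grip=-0.32,
)

```text
time_s: 1.15
tcp_pos: [0.3237, 0.3353, 0.1993]
orientation: [1.0, -0.025, -0.0, 0.0]
force: [-0.1, -0.2, 0.0]
gripper_width: 0.342
finger_force: 0.0
```

```bash
cat > st.py <<'E'
from h import *
a=np.radians(-2.9); ey=np.array([-np.sin(a),np.cos(a)]); ex=np.array([np.cos(a),np.sin(a)])
s=get_state();p=s["tcp_pos"];M=R.from_quat(s["orientation"]).as_matrix()
print("t",s["time_s"],"ex,ey,z",(p[:2]@ex).round(4),(p[:2]@ey).round(4),p[2].round(4),"xyaw",np.degrees(np.arctan2(M[1,0],M[0,0])).round(2),"F",s["force"].round(2),"w",s["gripper_width"],s["joints"].round(2))
E
python3 st.py
```

```text
t 1.15 ex,ey,z 0.3063 0.3512 0.1993 xyaw -2.84 F [-0.14 -0.25  0.02] w 0.342375993556827 [ 1.23  0.01 -0.43  0.   -1.13  0.29]
```

>>> servo_tool(
  plan=[0.25,0.3,0,0,0,0,0.42,0.7,0,0,0,0,0.42,1,0,0,0,0,0.42,1,0,0,0,0,0.42,1,0,0,0,0,0.42,1,0,0,0,0],
)

```text
time_s: 1.9
tcp_pos: [0.4164, 0.0788, 0.1992]
orientation: [1.0, -0.026, -0.0, 0.0]
force: [0.8, -0.0, 0.1]
gripper_width: 0.343
finger_force: 0.0
```

>>> servo_tool(
  plan=[0,0.22,0.3,0,0,0,0,0.22,0.5,0,0,0,0,0.22,0.6,0,0,0,0,0.22,0.6,0,0,0,0,0.22,0.6,0,0,0],
)

```text
time_s: 2.52
tcp_pos: [0.4146, 0.0259, 0.0506]
orientation: [1.0, -0.024, 0.001, -0.0]
force: [-0.0, 0.9, 1.0]
gripper_width: 0.342
finger_force: 0.0
```

```bash
python3 st.py
python3 - <<'E'
from m import *
for n in("scene","side"):
    c=read_camera(n); cv2.imwrite(f"pics/{n}1.png",c["color"]); print(blue(c))
E
```

```text
t 2.525 ex,ey,z 0.4128 0.0468 0.0506 xyaw -2.78 F [-0.04  0.88  1.03] w 0.34224137706045255 [ 0.54  0.09 -0.74  0.   -0.74  0.98]
(array([493.56253052,  20.2040062 ]), array([84.79689026, 84.33694458]), 11.094749450683594)
(array([495.12649536,  23.7756424 ]), array([83.47779846, 82.45004272]), 11.454182624816895)
```

View pics/scene1.png

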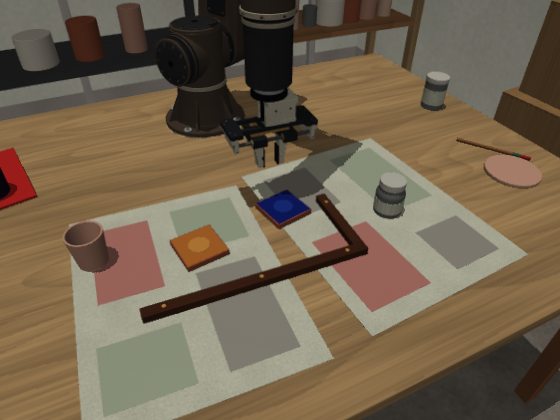

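The fingers, at about (270,158), are behind the tile (283,208) and clear of it. I descend and push.

>>> servo_tool(
  plan=[0,0,0.08,0,0,0,0,0,0.138,0,0,0,0,0,0.138,0,0,0,0,0,0.138,0,0,0],
)

```text
time_s: 3.12
tcp_pos: [0.4143, 0.0252, 0.0161]
orientation: [1.0, -0.025, 0.001, -0.0]
force: [0.1, -0.4, 0.0]
gripper_width: 0.339
finger_force: 0.0
```

>>> servo_tool(
  plan=[0.02,0,0,0,0,0,0.04,0,0,0,0,0,0.07,0,0,0,0,0,0.1,0,0,0,0,0,0.13,0,0,0,0,0,0.16,0,0,0,0,0,0.19,0,0,0,0,0,0.22,0,0,0,0,0,0.24,0,0,0,0,0,0.25,0,0,0,0,0,0.25,0,0,0,0,0],
)

```text
time_s: 4.5
tcp_pos: [0.4758, 0.0214, 0.0149]
orientation: [1.0, -0.025, -0.0, 0.0]
force: [0.2, 0.7, 0.0]
gripper_width: 0.341
finger_force: 0.0
```

```bash
python3 st.py
python3 - <<'E'
from m import *
for n in("scene","side"):
    c=read_camera(n); print(blue(c))
E
```

```text
t 4.5 ex,ey,z 0.4741 0.0454 0.0149 xyaw -2.89 F [0.21 0.65 0.05] w 0.3413898393310244 [ 0.46  0.25 -0.65 -0.   -0.67  1.06]
(array([493.37774658,  19.81541824]), array([83.68457794, 84.1195755 ]), 11.991354942321777)
(array([495.11865234,  26.38064957]), array([84.57544708, 75.59860229]), 6.5310444831848145)
```

Run:
```python
from m import *
a=read_camera("scene")["color"][110:270,200:400]; b=read_camera("side")["color"][130:290,180:380]
cv2.imwrite("pics/c2.png",cv2.resize(np.hstack([a,b]),None,fx=2,fy=2,interpolation=2))
```

```text
(no output)
```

View pics/c2.png

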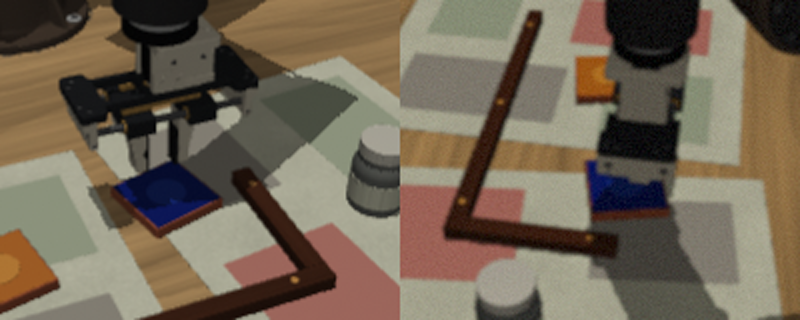

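The picture shows the tile still at (282,207) with the fingertips near its back corner at about (280,193). That doesn't agree with the TCP reading, so I check the heights with the range image.

Run:
```python
from h import *
def P(c,px):
    u,v=px; d=float(np.median(c["range_z"][v-1:v+2,u-1:u+2])); w=cast(c,[px],0)[0]; o=np.array(c["xyz"]); f=R.from_quat(c["orientation"]).as_matrix()[:,2]
    k=(w-o); return (o+k*d/(k@f)).round(4)
c=read_camera("scene")
for n,p in dict(tileC=(283,208),tileL=(265,206),tileF=(283,220),table=(230,300),strip=(320,260),honey=(199,246),tip=(275,188),tip2=(284,185),tip3=(270,185)).items(): print(n,P(c,p),c["color"][p[1],p[0]])
c=np.load("pics/scene0.npy",allow_pickle=True).item()
for n,p in dict(tileC=(283,208),tileL=(265,206),tileF=(283,220),jar=(390,182)).items(): print(n,P(c,p))
a=read_camera("scene")["color"][150:235,240:330]
cv2.imwrite("pics/c3.png",cv2.resize(a,None,fx=7,fy=7,interpolation=cv2.INTER_NEAREST))
w=read_camera("wrist");cv2.imwrite("pics/w3.png",w["color"])
```

```text
tileC [0.5037 0.0161 0.0159] [58 20 10]
tileL [ 0.4789 -0.0161  0.0142] [87 22 12]
tileF [ 0.5373 -0.      0.0136] [86 22 11]
table [ 0.6805 -0.1738  0.0007] [114 125 128]
strip [0.6769 0.0115 0.0185] [18 28 52]
honey [ 0.5397 -0.186   0.0153] [ 51 116 174]
tip [0.413  0.0386 0.0017] [104 114 118]
tip2 [0.4714 0.0336 0.0514] [43 48 50]
tip3 [ 0.4838 -0.0057  0.0719] [78 88 92]
tileC [0.5026 0.0166 0.0149]
tileL [ 0.4794 -0.0164  0.0147]
tileF [ 5.384e-01 -5.000e-04  1.450e-02]
jar [0.5959 0.2208 0.085 ]
```

View pics/c3.png

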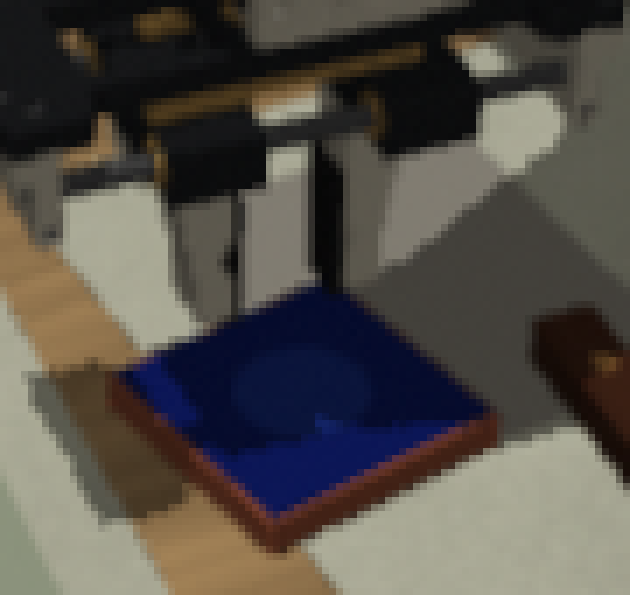

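View pics/w3.png

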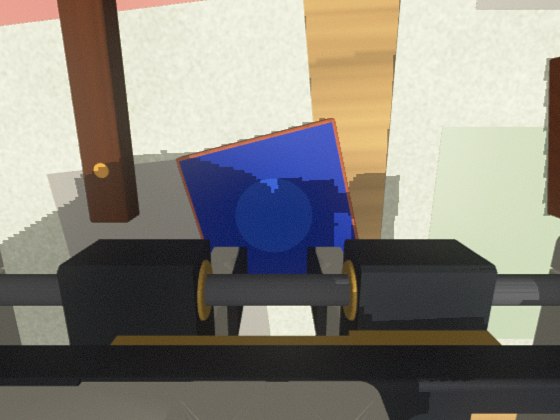

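Run:
```python
from h import *
c=read_camera("scene")
o=np.array(c["xyz"]); f=R.from_quat(c["orientation"]).as_matrix()[:,2]
def P(u,v):
    k=cast(c,[(u,v)],0)[0]-o; return (o+k*float(c["range_z"][v,u])/(k@f)).round(3)
for u in(269,272,286,292):
    for v in range(176,198,2): print(u,v,P(u,v),c["color"][v,u])
```

```text
269 176 [ 0.51  -0.02   0.117] [14 13 13]
269 178 [ 0.485 -0.008  0.092] [32 34 36]
269 180 [ 0.486 -0.009  0.087] [78 88 92]
269 182 [ 0.486 -0.009  0.082] [77 87 91]
269 184 [ 0.486 -0.009  0.077] [77 88 92]
269 186 [ 0.484 -0.008  0.07 ] [76 87 91]
269 188 [ 0.484 -0.008  0.065] [77 87 91]
269 190 [ 0.486 -0.009  0.061] [77 87 91]
269 192 [ 0.486 -0.009  0.056] [77 88 91]
269 194 [ 0.485 -0.009  0.05 ] [77 88 91]
269 196 [0.436 0.013 0.002] [ 87 102 111]
272 176 [ 0.512 -0.014  0.116] [13 12 12]
272 178 [ 0.485 -0.001  0.089] [62 69 73]
272 180 [ 0.489 -0.003  0.087] [77 88 92]
272 182 [ 0.485 -0.001  0.079] [77 87 91]
272 184 [ 0.485 -0.002  0.074] [70 80 83]
272 186 [0.481 0.    0.066] [37 43 45]
272 188 [0.481 0.    0.06 ] [40 45 47]
272 190 [ 0.487 -0.002  0.06 ] [76 86 89]
272 192 [ 0.484 -0.001  0.052] [78 88 92]
272 194 [ 0.486 -0.002  0.048] [76 86 90]
272 196 [0.452 0.013 0.013] [37 18 20]
286 176 [0.479 0.034 0.08 ] [9 9 9]
286 178 [0.481 0.033 0.077] [6 6 7]
286 180 [0.481 0.033 0.071] [7 7 7]
286 182 [0.481 0.034 0.066] [7 7 8]
286 184 [0.482 0.033 0.061] [8 8 8]
286 186 [0.479 0.035 0.054] [8 8 8]
286 188 [0.481 0.034 0.05 ] [7 7 8]
286 190 [0.482 0.034 0.045] [14  7  6]
286 192 [0.453 0.048 0.015] [39 12  6]
286 194 [0.459 0.045 0.014] [44 11  5]
286 196 [0.466 0.042 0.014] [45 13  7]
292 176 [0.486 0.045 0.082] [77 88 92]
292 178 [0.488 0.044 0.078] [77 87 91]
292 180 [0.487 0.045 0.072] [77 88 92]
292 182 [0.489 0.044 0.068] [77 87 92]
292 184 [0.486 0.046 0.06 ] [77 87 91]
292 186 [0.486 0.046 0.055] [77 88 91]
292 188 [0.487 0.045 0.05 ] [77 88 92]
292 190 [0.438 0.071 0.003] [66 74 77]
292 192 [0.443 0.069 0.001] [56 62 65]
292 194 [0.466 0.057 0.015] [38 26 32]
292 196 [0.473 0.053 0.015] [44 12  6]
```

Range shows the real fingertips end at z ≈ 0.046, so they hover over the tile even though the TCP reads 0.015. The fingertip offset stated for the tool must not match reality. I check that against `plant` and the second camera.

Run:
```python
import plant; print([n for n in dir(plant) if n[0]!='_'], getattr(plant,"tcp_to_tips",None))
from h import *
c=read_camera("side")
o=np.array(c["xyz"]); f=R.from_quat(c["orientation"]).as_matrix()[:,2]
for u in(300,305,308,312):
    for v in range(206,228,3):
        k=cast(c,[(u,v)],0)[0]-o; print(u,v,(o+k*float(c["range_z"][v,u])/(k@f)).round(3),c["color"][v,u])
s=get_state();print(s["tcp_pos"],s["joints"])
```

```text
['Unreachable', 'get_state', 'job_done', 'read_camera', 'tcp_to_tips'] 0.011
300 206 [0.477 0.119 0.15 ] [17 14 12]
300 209 [0.477 0.117 0.141] [34 37 40]
300 212 [0.476 0.117 0.133] [76 84 87]
300 215 [0.476 0.11  0.119] [71 83 89]
300 218 [0.476 0.11  0.11 ] [72 80 88]
300 221 [0.477 0.052 0.045] [68 65 71]
300 224 [0.477 0.029 0.013] [60 17 14]
300 227 [0.476 0.04  0.014] [44  9  1]
305 206 [0.467 0.118 0.151] [1 2 1]
305 209 [0.467 0.118 0.143] [20 25 25]
305 212 [0.466 0.116 0.133] [74 88 92]
305 215 [0.466 0.111 0.12 ] [69 81 86]
305 218 [0.466 0.112 0.113] [76 86 90]
305 221 [0.466 0.02  0.015] [52 32 32]
305 224 [0.466 0.028 0.013] [43  5  2]
305 227 [0.465 0.037 0.012] [43 12  5]
308 206 [0.461 0.117 0.15 ] [31 26 24]
308 209 [0.461 0.12  0.146] [21 19 20]
308 212 [0.461 0.117 0.135] [72 83 89]
308 215 [0.46  0.112 0.121] [72 87 90]
308 218 [0.46  0.111 0.112] [75 83 86]
308 221 [0.459 0.019 0.015] [42 13  9]
308 224 [0.459 0.026 0.012] [44 13  3]
308 227 [0.458 0.039 0.015] [44  4  1]
312 206 [0.454 0.115 0.149] [10  7  6]
312 209 [0.453 0.12  0.146] [11 14 11]
312 212 [0.453 0.118 0.137] [72 84 86]
312 215 [0.452 0.112 0.122] [41 45 43]
312 218 [0.452 0.111 0.114] [71 81 84]
312 221 [0.45  0.015 0.011] [54 61 70]
312 224 [0.449 0.026 0.013] [50 50 56]
312 227 [0.449 0.036 0.013] [43 32 41]
[0.47571629 0.02143495 0.01500427] [ 4.59566220e-01  2.45857593e-01 -6.50722847e-01 -1.00517276e-05
 -6.74150084e-01  1.06100125e+00]
```

Both cameras agree: the whole gripper is about 42 mm higher than reported (tips at 0.045, body at 0.112). I retreat behind the tile, lower the arm and measure the tip height again.

>>> servo_tool(
  plan=[-0.15,0,0,0,0,0,-0.25,0,0,0,0,0,-0.25,0,0.05,0,0,0,-0.25,0,0.1,0,0,0,-0.25,0,0.13,0,0,0,-0.25,0,0.13,0,0,0,-0.25,0,0.13,0,0,0],
)

```text
time_s: 5.82
tcp_pos: [0.4136, 0.0246, -0.0173]
orientation: [1.0, -0.025, 0.0, -0.0]
force: [-0.0, -0.2, 0.3]
gripper_width: 0.336
finger_force: 0.0
```

```bash
python3 st.py
cat > tip.py <<'E'
from h import *
c=read_camera("scene")
o=np.array(c["xyz"]); f=R.from_quat(c["orientation"]).as_matrix()[:,2]
v,u=np.mgrid[130:215,235:310]; px=np.c_[u.ravel(),v.ravel()]
k=cast(c,px,0)-o; P=o+k*(c["range_z"][v.ravel(),u.ravel()]/(k@f))[:,None]
t=get_state()["tcp_pos"]
m=(abs(P[:,0]-t[0]-.009)<.006)&(abs(P[:,1]-t[1])<.04)&(P[:,2]<.1)&(P[:,2]>.003)
q=P[m]; 
for lo in np.arange(-.04,.04,.01):
    s=q[(q[:,1]-t[1]>=lo)&(q[:,1]-t[1]<lo+.01)]
    if len(s)>3: print(round(lo,2),len(s),np.sort(s[:,2])[:6].round(3),"x",np.median(s[:,0]).round(4))
E
python3 tip.py
```

```text
t 5.825 ex,ey,z 0.4118 0.0455 -0.0173 xyaw -2.88 F [-0.03 -0.15  0.31] w 0.33605210473400565 [ 0.54  0.22 -0.82  0.   -0.54  0.98]
-0.04 52 [0.003 0.014 0.016 0.016 0.019 0.02 ] x 0.422
-0.03 66 [0.012 0.012 0.013 0.014 0.016 0.016] x 0.4223
-0.02 7 [0.026 0.041 0.043 0.05  0.052 0.055] x 0.4211
0.01 106 [0.003 0.012 0.013 0.014 0.015 0.015] x 0.4237
0.02 64 [0.004 0.012 0.014 0.016 0.017 0.018] x 0.4251
0.03 5 [0.004 0.053 0.055 0.06  0.098] x 0.4247
```

>>> servo_tool(
  plan=[0,0,0.015,0,0,0,0,0,0.028,0,0,0,0,0,0.028,0,0,0],
)

```text
time_s: 6.25
tcp_pos: [0.4131, 0.0244, -0.0248]
orientation: [1.0, -0.025, -0.0, 0.0]
force: [-1.1, 1.3, -0.9]
gripper_width: 0.345
finger_force: 0.0
```

```bash
python3 st.py; python3 tip.py
```

```text
t 6.25 ex,ey,z 0.4113 0.0453 -0.0248 xyaw -2.89 F [-1.1   1.26 -0.89] w 0.34495115587962927 [ 0.54  0.23 -0.82 -0.   -0.51  0.98]
-0.04 48 [0.003 0.008 0.008 0.011 0.011 0.012] x 0.4217
-0.03 61 [0.005 0.007 0.007 0.008 0.009 0.01 ] x 0.4219
-0.02 12 [0.011 0.017 0.021 0.023 0.026 0.029] x 0.4203
0.01 102 [0.003 0.003 0.006 0.006 0.006 0.007] x 0.423
0.02 61 [0.007 0.007 0.007 0.009 0.01  0.012] x 0.4246
0.03 4 [0.004 0.034 0.046 0.051] x 0.4221
```

The tips are now about 5 mm above the table and contact-free. I push, then check partway.

>>> servo_tool(
  plan=[0.03,0,0,0,0,0,0.06,0,0,0,0,0,0.09,0,0,0,0,0,0.12,0,0,0,0,0,0.15,0,0,0,0,0,0.18,0,0,0,0,0,0.2,0,0,0,0,0,0.2,0,0,0,0,0],
)

```text
time_s: 7.3
tcp_pos: [0.4638, 0.0221, -0.0246]
orientation: [1.0, -0.025, 0.0, -0.0]
force: [-0.7, 0.2, -0.5]
gripper_width: 0.342
finger_force: 0.0
```

```bash
python3 st.py
python3 - <<'E'
from m import *
for n in("scene","side"):
    c=read_camera(n); print(blue(c))
E
```

```text
t 7.3 ex,ey,z 0.4621 0.0455 -0.0246 xyaw -2.89 F [-0.69  0.2  -0.55] w 0.3417842942352566 [ 0.47  0.3  -0.71  0.   -0.56  1.05]
(array([520.38476562,   7.3767128 ]), array([84.09767914, 84.37369537]), 87.15576934814453)
(array([537.33843994,  10.74401474]), array([80.98936462, 50.62443542]), 87.70925903320312)
```

>>> servo_tool(
  plan=[0.03,0,0,0,0,0,0.07,0,0,0,0,0,0.11,0,0,0,0,0,0.15,0,0,0,0,0,0.19,0,0,0,0,0,0.23,0,0,0,0,0,0.27,0,0,0,0,0,0.31,0,0,0,0,0,0.34,0,0,0,0,0,0.36,0,0,0,0,0,0.36,0,0,0,0,0],
)

```text
time_s: 8.78
tcp_pos: [0.5537, 0.0176, -0.0246]
orientation: [1.0, -0.025, 0.0, -0.0]
force: [0.1, -0.4, 0.5]
gripper_width: 0.335
finger_force: 0.0
```

>>> servo_tool(
  plan=[0.01,0,0,0,0,0,0.02,0,0,0,0,0,0.02,0,0,0,0,0],
)

```text
time_s: 9.15
tcp_pos: [0.5584, 0.0173, -0.0245]
orientation: [1.0, -0.025, 0.0, -0.0]
force: [0.2, 0.1, -0.1]
gripper_width: 0.338
finger_force: 0.0
```

```bash
python3 st.py
python3 - <<'E'
from m import *
for n in("scene",):
    c=read_camera(n); r=blue(c);print(r)
    a=np.radians(-2.9);p=r[0]; print("ex",p@[np.cos(a),np.sin(a)],"ey",p@[-np.sin(a),np.cos(a)])
E
```

```text
t 9.15 ex,ey,z 0.5569 0.0455 -0.0245 xyaw -2.88 F [ 0.2   0.13 -0.06] w 0.33776639453116414 [ 0.38  0.42 -0.5   0.   -0.65  1.14]
(array([614.44390869,   2.70091629]), array([84.48281097, 85.49150085]), 87.04943084716797)
ex 613.5203782179937 ey 33.78398123416576
```

>>> servo_tool(
  plan=[0.006,0,0,0,0,0,0.008,0,0,0,0,0,0.008,0,0,0,0,0],
)

```text
time_s: 9.57
tcp_pos: [0.5591, 0.017, -0.0247]
orientation: [1.0, -0.025, -0.001, 0.0]
force: [-5.2, 1.3, 3.1]
gripper_width: 0.34
finger_force: 2.5
```

>>> servo_tool(
  plan=[0.004,0,0,0,0,0,0.006,0,0,0,0,0,0.006,0,0,0,0,0],
)

```text
time_s: 9.95
tcp_pos: [0.559, 0.0167, -0.025]
orientation: [1.0, -0.025, -0.002, 0.0]
force: [-8.6, 3.7, 6.4]
gripper_width: 0.339
finger_force: 4.7
```

It is against the long strip, with an 8 N reaction. I back off, raise, turn 90° and go round to the tile's −y side.

>>> servo_tool(
  plan=[-0.02,0,0,0,0,0,-0.08,0,0,0,0,0,-0.16,0,0,0,0,0,-0.16,0,-0.15,0,0,0,-0.16,0,-0.24,0,0,0,-0.16,0.15,-0.24,0,0,0.25,0,0.318,-0.24,0,0,0.5,0.2,0.318,-0.24,0,0,0.75,0.2,0.318,-0.24,0,0,1,0.2,0.318,-0.24,0,0,1],
)

```text
time_s: 11.2
tcp_pos: [0.6069, -0.065, 0.0349]
orientation: [0.914, -0.406, -0.0, 0.0]
force: [-0.9, -1.1, -0.2]
gripper_width: 0.337
finger_force: 0.0
```

```bash
python3 st.py;  python3 - <<'E'
from m import *
for n in("scene","side"):
    c=read_camera(n); r=blue(c);print(r)
    a=np.radians(-2.9);p=r[0]; print("ex",p@[np.cos(a),np.sin(a)],"ey",p@[-np.sin(a),np.cos(a)])
E
```

```text
t 11.2 ex,ey,z 0.6094 -0.0342 0.0349 xyaw -47.95 F [-0.9  -1.11 -0.24] w 0.3368723550863491 [ 0.21  0.4  -0.33 -0.   -0.83  0.52]
(array([614.59136963,   2.38944244]), array([84.63126373, 81.88597107]), 87.57191467285156)
ex 613.6834086883515 ey 33.48036675684856
(array([615.42858887,   4.8333168 ]), array([76.64954376, 76.5644989 ]), 84.00492095947266)
ex 614.3959129588235 ey 35.96346876859208
```

>>> servo_tool(
  plan=[0,0,0,0,0,0.25,0,0,0,0,0,0.5,0,0,0,0,0,0.75,0,0,0,0,0,1,0,0,0,0,0,1,0,0,0.1,0,0,1,0,0,0.18,0,0,1,0,0,0.238,0,0,1,0,0,0.238,0,0,1],
)

```text
time_s: 12.42
tcp_pos: [0.6067, -0.0649, -0.025]
orientation: [-0.69, 0.724, 0.001, -0.001]
force: [0.2, 0.6, 0.1]
gripper_width: 0.34
finger_force: 0.0
```

```bash
python3 st.py
python3 - <<'E'
from m import *
c=read_camera("scene"); print(blue(c)); cv2.imwrite("pics/s4.png",c["color"])
E
```

```text
t 12.425 ex,ey,z 0.6092 -0.0341 -0.025 xyaw -92.75 F [0.19 0.62 0.08] w 0.3397799386680677 [ 0.21  0.48 -0.38 -0.   -0.71 -0.26]
(array([616.1907959 ,  21.34811974]), array([46.69367599, 83.95281982]), 87.1689682006836)
```

View pics/s4.png

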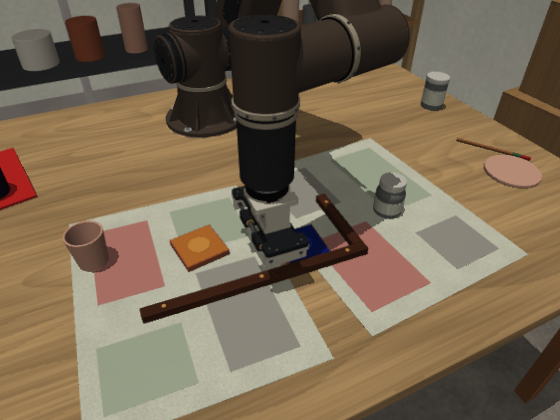

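The fingers are on the −y side of the tile, which is visible at (315,243), and clear of the honey tile at (200,247). I push toward the short strip.

>>> servo_tool(
  plan=[-0.03,0,0,0,0,0,-0.05,0,0,0,0,0,-0.08,0,0,0,0,0,-0.11,0,0,0,0,0,-0.14,0,0,0,0,0,-0.17,0,0,0,0,0,-0.2,0,0,0,0,0,-0.22,0,0,0,0,0,-0.23,0,0,0,0,0,-0.23,0,0,0,0,0],
)

```text
time_s: 13.72
tcp_pos: [0.6105, -0.0071, -0.0241]
orientation: [-0.689, 0.725, 0.0, 0.0]
force: [-0.6, 0.3, -0.8]
gripper_width: 0.34
finger_force: 0.0
```

>>> servo_tool(
  plan=[-0.006,0,0,0,0,0,-0.01,0,0,0,0,0,-0.01,0,0,0,0,0],
)

```text
time_s: 14.1
tcp_pos: [0.6105, -0.0049, -0.0241]
orientation: [-0.689, 0.725, 0.0, -0.0]
force: [0.1, -1.1, -0.1]
gripper_width: 0.341
finger_force: 0.1
```

```bash
python3 st.py
python3 - <<'E'
from m import *
a=np.radians(-2.9)
for n in("scene","side"):
    c=read_camera(n); r=blue(c);print(r);p=r[0]; print("ex",p@[np.cos(a),np.sin(a)],"ey",p@[-np.sin(a),np.cos(a)])
E
```

```text
t 14.1 ex,ey,z 0.61 0.026 -0.0241 xyaw -92.89 F [ 0.05 -1.1  -0.11] w 0.34080987840930793 [ 0.31  0.48 -0.38 -0.   -0.71 -0.36]
(array([647.55480957,  79.1618576 ]), array([20.00345421, 33.56935501]), 57.94247817993164)
ex 642.7204920374205 ey 111.8221812177305
(array([617.91674805,  51.72120667]), array([81.24776459, 83.37927246]), 88.53743743896484)
ex 614.5086894932181 ey 82.91719527963137
```

>>> servo_tool(
  plan=[-0.006,0,0,0,0,0,-0.012,0,0,0,0,0,-0.012,0,0,0,0,0],
)

```text
time_s: 14.58
tcp_pos: [0.6108, -0.0022, -0.024]
orientation: [-0.689, 0.725, -0.0, -0.0]
force: [0.6, -4.4, -1.4]
gripper_width: 0.342
finger_force: 1.9
```

>>> servo_tool(
  plan=[-0.004,0,0,0,0,0,-0.008,0,0,0,0,0,-0.008,0,0,0,0,0],
)

```text
time_s: 14.95
tcp_pos: [0.6107, -0.0021, -0.024]
orientation: [-0.689, 0.725, -0.001, -0.001]
force: [1.3, -13.9, -0.7]
gripper_width: 0.338
finger_force: 6.9
```

It is against the short strip. I back off straight, raise, and look.

>>> servo_tool(
  plan=[0.02,0,0,0,0,0,0.08,0,0,0,0,0,0.16,0,0,0,0,0,0.16,0,-0.15,0,0,0,0.16,0,-0.3,0,0,0,0.16,0.4,-0.6,0,0,0,0.16,0.8,-0.6,0,0,0,0.16,0.8,-0.6,0,0,0,0.16,0.8,-0.6,0,0,0],
)

```text
time_s: 16.08
tcp_pos: [0.4064, -0.0308, 0.1267]
orientation: [-0.689, 0.725, 0.0, 0.001]
force: [0.5, 0.1, 0.1]
gripper_width: 0.342
finger_force: 0.0
```

```bash
python3 st.py
python3 - <<'E'
from m import *
a=np.radians(-2.9); I=[]
for n,(u,v) in dict(scene=(270,180),side=(170,170)).items():
    c=read_camera(n); r=blue(c);print(n,r);p=r[0]; print("ex",p@[np.cos(a),np.sin(a)],"ey",p@[-np.sin(a),np.cos(a)])
    I.append(cv2.resize(c["color"][v:v+100,u:u+130],None,fx=3,fy=3,interpolation=2))
cv2.imwrite("pics/c5.png",np.hstack(I))
E
```

```text
t 16.075 ex,ey,z 0.4075 -0.0101 0.1267 xyaw -92.91 F [0.53 0.08 0.14] w 0.3415579649248464 [ 0.41 -0.03 -0.65 -0.   -0.95 -0.46]
scene (array([617.19763184,  52.28400421]), array([85.39086914, 85.10114288]), 87.50236511230469)
ex 613.7620206307503 ey 83.4428898800154
side (array([618.87121582,  55.45617294]), array([84.01882935, 85.42236328]), 87.32691955566406)
ex 615.2729720092634 ey 86.69566773084289
```

View pics/c5.png

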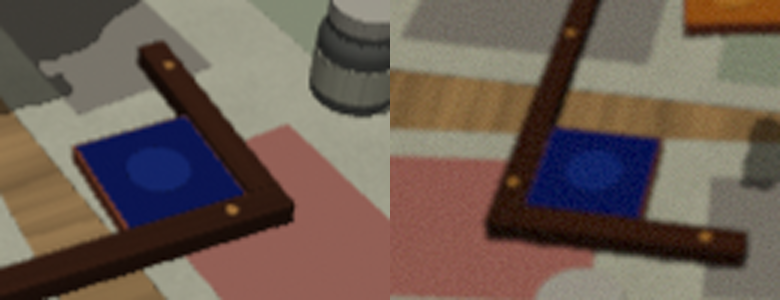

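The tile (crop centres (158,168) and (593,168)) sits square against both strips, and the jar and honey tile look undisturbed. The measured centre is about 45 mm from each face, and the hand is clear.

```bash
python3 -c "
from plant import *
print(job_done())"
```

```text
the job is handed in; nothing more can be done
None
```

The blue tile was pushed flush into the inner corner of the stop, square to both strips as far as the cameras show (centre about 45 mm from each face). I slid it all the way and left the hand clear, and handed the job in at about 16 s; no verdict came back.

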